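Empty a covered scoop of salvaged capacitors into the sorting tray

TASK

Lift the covered scoop of capacitors clear of the bench and carry it to the blue mat with its loose orange lid pinched shut against the blue handle fin, and stand it there with the lid still shut. Slide the lid back (away from the spout) by 50 to 65 mm, leaving it on the scoop, then pinch lid and fin together again and tip all three capacitors out over the spout into the yellow tray, the spout no more than about 10 cm above it. Stand the scoop back upright on the mat, lid still lying on it, and disturb nothing else.

Things in the scene. Friction and masses are not known exactly. Their poses are not given: they have to be found in the camera images.
- scoop: Aluminium scoop 150 mm long (x -75 to 75), 60 wide (y -28 to 32), rims 40 high, about 0.3 kg. Origin: mid-length, on the underside; z up, +x is the spout. Standing foot and flat floor (4 thick) from x -75 to 15; from x 2 the floor ramps up to the lip at x 75. Side walls y -28 to -24 and 20 to 32; back wall 32 high. Full, it balances near x -10 with the lid shut, x -18 with it 60 mm back.
- fin (a point): Middle of the top edge of the scoop's blue upright handle fin, at (0, 29.5, 82) mm in the scoop's frame; the fin is 5 mm thick (y 27 to 32), x -50 to 50, and stands from z 40 to 82. Axes as the scoop's.
- lid: Loose orange lid, 60 g, held only by its weight: a flat plate 150 mm (x) by 55 mm (y -30 to 25), 4 mm thick. Origin: mid-length, in the plate's underside; axes as the scoop's. Shut, it is at (0, 0, 40) mm in the scoop's frame. It slides easily (friction 0.3) along the scoop's x only. 60 mm back (x -60) it still balances on the rims and the parts can pass; beyond 75 mm it falls off.
- flange (a point): Middle of the top edge of the lid's upright flange, at (27.5, 22.5, 45) mm in the lid's frame; 5 mm thick (y 20 to 25), x -20 to 75, from the plate up. It stands beside the fin with a gap of about 2 mm: squeezing flange and fin together (10 mm in all) clamps the lid to the scoop.
- plate (a point): Point on the flat upper face of the lid at (0, -8, 4) mm in the lid's frame, clear of the flange. Pressed here with 5 to 10 N, the lid can be dragged along by friction while the scoop stays put on the mat; press behind scoop x 15, or the scoop rocks forward on its foot.
- spout (a point): Middle of the scoop's spout lip, at (75, -2, 30) mm in the scoop's frame; its axes are the scoop's.
- mat: Blue mat fixed on the bench, 200 mm (x) by 170 mm (y), 4 mm thick; origin in the middle of its underside. The scoop must stand on it.
- tray: Yellow open tray fixed on the bench, 200 mm (x) by 160 mm (y), 40 mm high, walls and floor 5 mm; origin in the middle of its underside.
- board: Bystander: green circuit board 90 x 130 mm standing on its components, 20 mm high; origin in the middle at bench level.
- spool: Bystander: upright steel spool, 60 mm across, 46 mm high; origin in the middle of its underside.
- pot: Bystander: small dark steel pot, 64 mm across, 45 mm high; origin in the middle of its underside.
- cap0: Black capacitor, a cylinder 22 mm across and 42 mm long, 25 g; origin at its middle, y along its axis. At the start it lies across the scoop on its floor, hidden under the lid.
- cap1: Black capacitor, a cylinder 22 mm across and 42 mm long, 25 g; origin at its middle, y along its axis. At the start it lies across the scoop on its floor, hidden under the lid.
- cap2: Black capacitor, a cylinder 22 mm across and 42 mm long, 25 g; origin at its middle, y along its axis. At the start it lies across the scoop on its floor, hidden under the lid.
Things that resemble listed ones, but are neither listed nor needed, are in the scene too. Of the things shaped like the scoop, the aluminium one is meant.

How it is judged:
By the outcome, as a careful person would: the job done as asked, in the order asked, and still so for the second after the job is handed in, with the robot touching nothing.
It also fails if it takes over 67 s, if anything falls off the work surface, if the arm or the gripper's body presses on something with over 40 N, if the wrist force passes 120 N, or if a joint passes its speed limit or range.

ROBOT

A 7-joint arm with a two-finger parallel gripper is mounted at the origin on the work surface. World frame = base frame: x ahead of the robot, y to its left, z up, the work surface at z = 0. Lengths are in m, angles in rad, forces in N, time in s.
With the tool pointing down it reaches from about 0.4 to 0.85 m from the base axis. Payload 10.4 kg.
Tool frame: the origin (TCP) lies midway between the tips of the shut fingers; the grasp point (between the pads) lies 19 mm behind it; z points along the fingers, y is the line along which they close (so a half turn about z gives the same grasp; the last joint's range is limited). The gripper opens to 87 mm and grips with 3 to 60 N. Pads are 19 mm wide; open, the fingers measure 117 mm over their backs; the gripper's body (75 mm by 190 mm) begins 51 mm behind the grasp point.
Start: joints at [-1.311, 0.332, -0.065, 1.46, 0.022, 1.35, -0.088], TCP at [0.174, 0.6, 0.223] pointing down, gripper open.
Joint ranges: [-2.6, 2.6], [-0.5, 2.12], [-1.47, 1.34], [0.16, 2.42], [-1.27, 4.41], [0.06, 2.06], [-2.6, 2.6]. Speed limits (rad/s): [2.22, 2.22, 2.79, 2.79, 3.14, 3.14, 3.14].

INTERFACE

Orientations are given as a unit quaternion [x, y, z, w].
In Python, from bench import r gives the robot as it stands.
- The arm moves only by the tool apply_moves, never from a script. Its argument "steps" is a list of rows, each a list of 7 numbers: the turn, a rotation vector about the tool's x, y, z in rad, then the shift along the tool's x, y, z in mm, then the opening, from -1 (shut) to 1 (fully open). In form: [[ax, ay, az, x, y, z, claw], ...]. A call has 1 to 20 rows; each row is the pose to reach, as a shift and turn from the pose commanded when the call began, along the tool's axes at that moment; what a row does not reach only later rows make up. A row lasts 1/12 s, in which the tool goes at most 41.7 mm and 7.16 degrees, less where a joint would pass 70% of its speed; a pose out of reach is approached as far as the arm can. A call with a gripper value outside its range is refused whole. The fingers move at their own pace and stop on an object; "force" is the grip in N (left out, the last holds). Time passes only in rows, so rows that repeat a pose let the fingers close. It gives the time, the measured TCP pose, the force, the opening and the grip force at its end, in the units of the state.
- r.read_state(): the state, without advancing time (a new reading comes with each control period).
- r.camera(name): name is "scene" or "top"; returns a dict with "pixels" (400x640x3 uint8, red, green, blue), "z_map" (400x640 float32, m along the optical axis (not along the pixel's ray), 0 where there is no reading), "fovy" (degrees; the focal length in pixels is half the picture's height over the tangent of half this angle, whatever the lens; pixels are square), "cx", "cy" (the principal point, pixels), "position" and "orientation" of the camera in the world. Camera axes: x right, y down, z forward; pixel columns grow to the right and rows downward; lengths in m; the calibration is good to about 2 mm. A picture is of the moment at which its call begins.
- r.close_job(): hands the job in; it is judged then, once.
The state is a dict: "time": time; "joint_positions": joint angles; "joint_vel": joint speeds; "joint_torque": joint torques, N m; "ee_pos": TCP position; "eef_rot": TCP orientation; "ft_force": force on the tool from outside, world axes, zero at the start; "torque": the same for the moment, N m; "width": finger opening in m; "grip_force": force on a finger pad.
Only numpy, scipy, OpenCV 4.12 (cv2) and the standard library are available. Lean on these libraries where they do the work, as an engineer would, in place of code of your own. Each camera call takes 0.05 s, during which the arm holds its last target. There are 200 camera calls.

## Working session

There is one attempt and no reset: what is moved stays moved. The work goes in short steps, Python scripts to look and compute and a tool call to move; the robot and the scene stay as the last step left them, time stands still between calls to the robot, and variables do not carry over. Pictures are saved under pics/ and viewed, at most 10 in all, crops included, and the job is handed in when it is done.

Besides the shell and the picture viewer there is one more tool, called after "Emit:" as name([rows], argument=value, ...), one row to a line, values as JSON. apply_moves: Moves the arm, as the interface text tells. Its arguments: {"type":"object","properties":{"steps":{"type":"array","items":{"type":"array","items":{"type":"number"}}},"force":{"type":"number"}},"required":["steps"]}

```bash
mkdir -p pics; ls; cat > h.py <<'E'
import numpy as np, cv2
from scipy.spatial.transform import Rotation as R
from bench import r
def cam(n):
    c=r.camera(n); c['f']=200/np.tan(np.radians(c['fovy'])/2); return c
def Rc(c):
    o=np.array(c['orientation']); return R.from_quat(o).as_matrix() if o.size==4 else o.reshape(3,3)
def cloud(c):
    v,u=np.mgrid[:400,:640]; z=c['z_map']
    p=np.stack([(u-c['cx'])/c['f']*z,(v-c['cy'])/c['f']*z,z],-1)
    p=p@Rc(c).T+np.array(c['position']); p[z==0]=np.nan; return p
E
python3 - <<'E'
from h import *
for n in('top','scene'):
    c=cam(n); cv2.imwrite(f'pics/{n}0.png',c['pixels'][:,:,::-1]); np.savez(f'{n}0.npz',**c,pts=cloud(c))
    print(n,c['f'],c['cx'],c['cy'],c['position'],c['orientation'],(c['z_map']==0).mean())
print(r.read_state())
E
```

```text
pics
top 409.51632328792147 318.7325051592355 191.64460165221493 [ 0.44202182 -0.05080079  1.04997446] [-0.69738614  0.71403539 -0.05374327  0.03029343] 0.00396484375
scene 425.072256815024 326.2432187923274 197.72338404298551 [1.07381275 0.19641895 0.82406488] [ 0.48484299  0.8123429  -0.27744353 -0.16748542] 0.0042578125
{'time': 0.1, 'joint_positions': array([-1.31058532,  0.33280444, -0.06472193,  1.46086511,  0.02158681,
        1.34989873, -0.08851998]), 'joint_vel': array([ 0.00144884, -0.00049436, -0.00028335, -0.00295133, -0.00078219,
       -0.00227051, -0.00028123]), 'joint_torque': array([ 1.23899186e-03, -6.24544716e+01,  2.43310689e-02, -3.90716779e+01,
       -6.14431081e-02,  3.67137487e-02,  6.50776815e-05]), 'ee_pos': array([0.17429864, 0.59983815, 0.22183248]), 'eef_rot': array([ 1.40926167e-01,  9.90019901e-01, -6.36403128e-04, -7.12385705e-05]), 'ft_force': array([-0.38849225, -0.60224615, -0.26362447]), 'torque': array([ 0.04685201, -0.06150654,  0.01426313]), 'grip_force': 0.0, 'width': 0.08715843657489726}
```

View pics/top0.png

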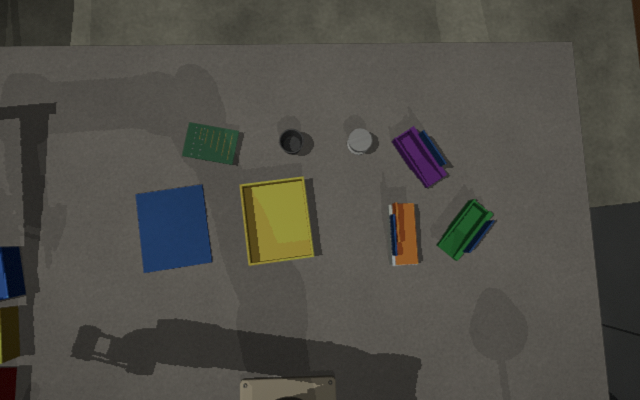

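View pics/scene0.png

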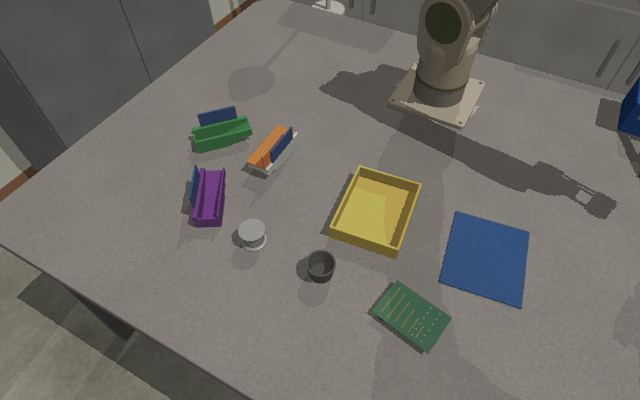

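```bash
python3 - <<'E'
from h import *
def rect(p):
    (c,s,a)=cv2.minAreaRect((p[:,:2]*1000).astype(np.float32)); return np.round(c,1),np.round(s,1),round(a,1)
for n in('top','scene'):
    d=np.load(n+'0.npz'); P=d['pts']; hsv=cv2.cvtColor(d['pixels'],cv2.COLOR_RGB2HSV); H,S,V=[hsv[...,i].astype(int) for i in range(3)]
    z=P[...,2]
    bench=(S<60)&(abs(z)<.02); print(n,'bench z',np.nanmedian(z[bench]))
    blue=(H>100)&(H<125)&(S>110); org=(H>5)&(H<18)&(S>120); yel=(H>20)&(H<35)&(S>100); grn=(H>60)&(H<95)&(S>60)
    on=np.nan_to_num((P[...,1]<-.1)&(P[...,1]>-.35)&(P[...,0]>.15)&(P[...,0]<.6)).astype(bool)
    def rep(k,m):
        m=cv2.morphologyEx(m.astype(np.uint8),cv2.MORPH_OPEN,np.ones((2,2)))>0
        p=P[m]; 
        if len(p)>5: print(k,len(p),rect(p),'z',np.round(np.percentile(p[:,2],[5,50,95]),3))
    # fin: blue near orange
    oc=np.median(P[org&(abs(z-.045)<.06)],0); print('orange med',oc)
    near=np.linalg.norm(P[...,:2]-oc[:2],axis=-1)<.11
    rep('fin top',blue&near&(z>.074)); rep('flange top',org&near&(z>.076)); rep('lid plate',org&near&(z<.055)); rep('lid',org&near)
    rep('mat',blue&(P[...,1]>.1)&(P[...,1]<.6)&(z<.02)&(z>-.01)); rep('tray rim',yel&(z>.033)&(z<.06)&(P[...,1]<.4)); rep('tray',yel&(z<.06)&(P[...,1]<.4))
    rep('alu',near&(S<60)&(z>.015))
    a=near&(S<60)&(z>.015); print(np.round(P[a][::12],3).tolist()[:30])
    rep('board',grn&(P[...,1]>.1)&(z<.05))
    nb=(z>.03)&(S<70)&(P[...,0]>.4)&(P[...,0]<.8)&(z<.07)
    k,l,st,ce=cv2.connectedComponentsWithStats(nb.astype(np.uint8))
    for i in range(1,k):
        if st[i,4]>60: rep('obj',l==i)
d=np.load('scene0.npz');cv2.imwrite('pics/crop.png',cv2.resize(d['pixels'][100:200,180:340,::-1],None,fx=5,fy=5,interpolation=cv2.INTER_CUBIC))
E
```

```text
top bench z -0.0010050543236502785
orange med [ 0.45428602 -0.29730723  0.04311672]
fin top 94 (array([ 448.6, -267.1]), array([93.9, 14.3]), 1.3) z [0.043 0.079 0.083]
flange top 99 (array([ 479.8, -275. ]), array([94. , 15.3]), 3.1) z [nan nan nan]
lid plate 1095 (array([ 451.9, -304.9]), array([155.2,  65.3]), 0.2) z [nan nan nan]
lid 1222 (array([ 451.6, -301. ]), array([153.7,  73.6]), 2.0) z [nan nan nan]
mat 5323 (array([nan, nan]), array([0., 0.]), 0.0) z [nan nan nan]
tray rim 627 (array([493.5,  18.8]), array([204.9, 160.6]), 6.2) z [nan nan nan]
tray 5386 (array([493.8,  19. ]), array([207.1, 163. ]), 6.6) z [nan nan nan]
alu 204 (array([ 446.4, -260. ]), array([152. ,  17.5]), 8.0) z [nan nan nan]
[[0.527, -0.259, 0.021], [0.52, -0.26, 0.038], [0.515, -0.265, 0.038], [0.508, -0.258, 0.032], [0.503, -0.262, 0.038], [0.493, -0.259, 0.028], [0.48, -0.259, 0.049], [0.47, -0.259, 0.043], [0.459, -0.259, 0.015], [0.446, -0.259, 0.025], [0.435, -0.388, 0.018], [0.429, -0.26, 0.029], [0.421, -0.26, 0.039], [0.406, -0.26, 0.024], [0.399, -0.26, 0.036], [0.394, -0.264, 0.037], [0.3
[... 1517 characters left out ...]
49, -0.259, 0.034], [0.475, -0.258, 0.017], [0.53, -0.313, 0.033], [0.483, -0.259, 0.016], [0.512, -0.256, 0.042], [0.527, -0.301, 0.029], [0.573, -0.357, 0.041], [0.52, -0.256, 0.042], [0.526, -0.286, 0.029], [0.499, -0.258, 0.017], [0.52, -0.257, 0.035], [0.529, -0.26, 0.038], [0.529, -0.26, 0.035]]
board 2471 (array([696.4, 191.9]), array([128.4,  95.1]), 78.9) z [nan nan nan]
obj 702 (array([  485.2, -1180.2]), array([ 65.7, 164.5]), 65.9) z [nan nan nan]
obj 143 (array([ 463.5, -259.9]), array([  8.2, 135.1]), 90.1) z [nan nan nan]
obj 511 (array([ 690.7, -193.4]), array([62.6, 55.2]), 38.7) z [nan nan nan]
obj 342 (array([691.6, -13. ]), array([60.6, 72.4]), 48.0) z [0.002 0.038 0.046]
```

View pics/crop.png

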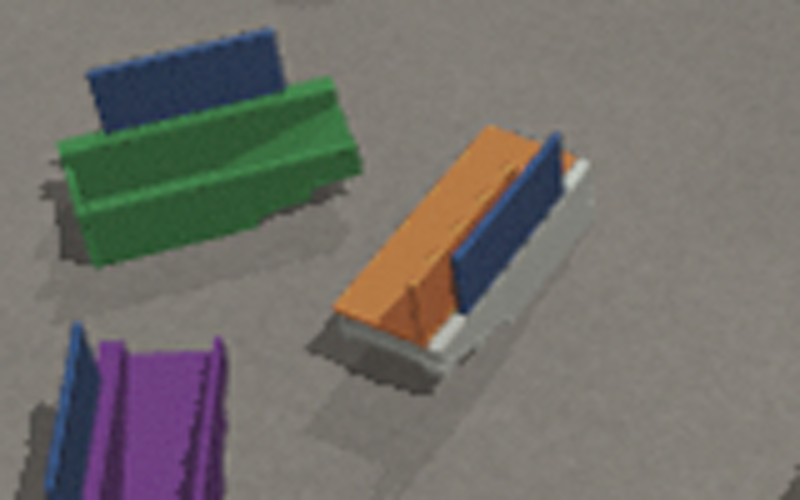

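Emit:
apply_moves([
  [0,0,-0.1,-473,-279,0,0.2],
  [0,0,-0.1,-473,-279,0,0.2],
  [0,0,-0.2,-473,-279,0,0.2],
  [0,0,-0.2,-473,-279,0,0.2],
  [0,0,-0.3,-473,-279,0,0.2],
  [0,0,-0.304,-473,-279,0,0.2],
  [0,0,-0.304,-473,-279,0,0.2],
  [0,0,-0.304,-473,-279,0,0.2],
  [0,0,-0.304,-473,-279,0,0.2],
  [0,0,-0.304,-473,-279,0,0.2],
  [0,0,-0.304,-473,-279,0,0.2],
  [0,0,-0.304,-473,-279,0,0.2],
  [0,0,-0.304,-503,-754,50,0.2],
  [0,0,-0.304,-503,-754,50,0.2],
  [0,0,-0.304,-503,-754,50,0.2],
  [0,0,-0.304,-503,-754,50,0.2],
  [0,0,-0.304,-503,-754,50,0.2],
  [0,0,-0.304,-503,-754,50,0.2],
  [0,0,-0.304,-503,-754,50,0.2],
  [0,0,-0.304,-503,-754,50,0.2],
])

```text
time: 1.77
ee_pos: [0.4702, -0.0943, 0.1895]
eef_rot: [-0.011, 1.0, 0.0, 0.0]
ft_force: [0.7, -0.4, 0.9]
width: 0.0524
grip_force: 0.0
```

```bash
python3 - <<'E'
from h import *
s=r.read_state()
print({k:np.round(s[k],4).tolist() for k in('time','joint_positions','ee_pos','eef_rot','ft_force','torque','width')})
E
```

```text
{'time': 1.7667, 'joint_positions': [-0.3778, 0.0159, 0.4905, 1.9014, -0.0085, 1.226, 1.7077], 'ee_pos': [0.4702, -0.0943, 0.1895], 'eef_rot': [-0.0107, 0.9999, 0.0002, 0.0001], 'ft_force': [0.6765, -0.356, 0.8899], 'torque': [0.0556, -0.0206, -0.0023], 'width': 0.0524}
```

Emit:
apply_moves([
  [0,0,0,27,-170,0,0.2],
  [0,0,0,27,-170,0,0.2],
  [0,0,0,27,-170,0,0.2],
  [0,0,0,27,-170,40,0.2],
  [0,0,0,27,-170,70,0.2],
  [0,0,0,27,-170,70,0.2],
  [0,0,0,27,-170,70,0.2],
])

```text
time: 2.35
ee_pos: [0.4457, -0.263, 0.1177]
eef_rot: [-0.01, 1.0, 0.0, -0.002]
ft_force: [-0.1, 0.2, 0.5]
width: 0.0522
grip_force: 0.0
```

```bash
cat > st.py <<'E'
from h import *
s=r.read_state(); q=s['eef_rot']; M=R.from_quat(q).as_matrix()
print({k:np.round(s[k],4).tolist() for k in('time','joint_positions','ee_pos','eef_rot','ft_force','torque','width','grip_force')})
open('log.txt','a').write(' '.join(map(str,[*s['joint_positions'],*s['ee_pos'],*q]))+'\n')
E
python3 st.py; python3 - <<'E'
from h import *
for n in('top','scene'):
    c=cam(n); P=cloud(c); hsv=cv2.cvtColor(c['pixels'],cv2.COLOR_RGB2HSV); H,S,V=[hsv[...,i].astype(int) for i in range(3)]
    z=P[...,2]; near=(abs(P[...,0]-.456)<.09)&(abs(P[...,1]+.285)<.07)
    for k,m in(('fin',(H>100)&(H<125)&(S>110)&near&(z>.072)),('flange',(H>5)&(H<18)&(S>120)&near&(z>.076)),('plate',(H>5)&(H<18)&(S>120)&near&(z<.055)),('alu',(S<60)&near&(z>.033)&(z<.043))):
        p=P[m]
        if len(p)>5: print(n,k,len(p),np.round(np.nanpercentile(p,[2,50,98],axis=0)*1000).tolist(), np.round(np.degrees(np.polyfit(p[:,0],p[:,1],1)[0]),1))
E
```

```text
{'time': 2.35, 'joint_positions': [-0.1449, 0.2098, 0.6603, 1.8981, -0.1431, 1.0859, 2.1621], 'ee_pos': [0.4457, -0.263, 0.1177], 'eef_rot': [-0.0095, 1.0, 0.0005, -0.0025], 'ft_force': [-0.1444, 0.1569, 0.4528], 'torque': [0.0757, -0.0357, 0.0159], 'width': 0.0522, 'grip_force': 0.0}
top fin 49 [[406.0, -263.0, 73.0], [460.0, -261.0, 81.0], [498.0, -258.0, 90.0]] 0.0
top flange 111 [[427.0, -270.0, 78.0], [481.0, -267.0, 85.0], [525.0, -230.0, 327.0]] -13.2
top plate 313 [[385.0, -320.0, 38.0], [506.0, -294.0, 43.0], [529.0, -270.0, 47.0]] -12.4
top alu 70 [[378.0, -268.0, 34.0], [499.0, -262.0, 39.0], [525.0, -258.0, 42.0]] 1.5
scene fin 46 [[425.0, -262.0, 74.0], [481.0, -259.0, 82.0], [504.0, -256.0, 85.0]] 1.5
scene flange 102 [[439.0, -270.0, 78.0], [488.0, -266.0, 85.0], [532.0, -263.0, 88.0]] 0.9
scene plate 505 [[386.0, -320.0, 41.0], [475.0, -304.0, 44.0], [531.0, -265.0, 52.0]] 5.5
scene alu 135 [[383.0, -268.0, 33.0], [474.0, -259.0, 38.0], [530.0, -256.0, 43.0]] -0.6
```

Emit:
apply_moves([
  [0,0,0,-1,-1,35,0.1],
  [0,0,0,-1,-1,64,0.1],
  [0,0,0,-1,-1,66,0.1],
  [0,0,0,-1,-1,66,0.1],
])

```text
time: 2.78
ee_pos: [0.4491, -0.2628, 0.0543]
eef_rot: [-0.011, 1.0, 0.0, -0.0]
ft_force: [1.0, 0.9, 0.5]
width: 0.0479
grip_force: 0.0
```

```bash
python3 st.py
```

```text
{'time': 2.7833, 'joint_positions': [-0.1105, 0.3093, 0.6344, 1.9479, -0.2231, 0.9547, 2.2251], 'ee_pos': [0.4491, -0.2628, 0.0543], 'eef_rot': [-0.0114, 0.9999, 0.0003, -0.0004], 'ft_force': [1.0478, 0.8588, 0.5221], 'torque': [0.0171, 0.0078, -0.0341], 'width': 0.0479, 'grip_force': 0.0}
```

Emit:
apply_moves([
  [0,0,0,0,-2,2,0.0],
  [0,0,0,0,-2,2,-0.5],
  [0,0,0,0,-2,2,-1],
  [0,0,0,0,-2,2,-1],
  [0,0,0,0,-2,2,-1],
  [0,0,0,0,-2,2,-1],
  [0,0,0,0,-2,2,-1],
], force=50)

```text
time: 3.37
ee_pos: [0.4488, -0.2659, 0.0519]
eef_rot: [-0.011, 1.0, 0.0, 0.0]
ft_force: [0.5, -0.7, -0.2]
width: 0.0117
grip_force: 0.0
```

```bash
python3 st.py
```

```text
{'time': 3.3667, 'joint_positions': [-0.1041, 0.3157, 0.6345, 1.9473, -0.2286, 0.9494, 2.2331], 'ee_pos': [0.4488, -0.2659, 0.0519], 'eef_rot': [-0.0106, 0.9999, 0.0, 0.0001], 'ft_force': [0.4752, -0.743, -0.1961], 'torque': [-0.0235, -0.0113, -0.0365], 'width': 0.0117, 'grip_force': 0.0}
```

Nearly closed; squeeze, then lift.

Emit:
apply_moves([
  [0,0,0,0,0,0,-1],
  [0,0,0,0,0,0,-1],
  [0,0,0,0,0,-5,-1],
  [0,0,0,0,0,-10,-1],
  [0,0,0,0,0,-20,-1],
  [0,0,0,0,0,-35,-1],
  [0,0,0,0,0,-60,-1],
  [0,0,0,0,0,-80,-1],
  [0,0,0,0,0,-80,-1],
], force=55)

```text
time: 4.12
ee_pos: [0.4506, -0.2672, 0.136]
eef_rot: [-0.01, 1.0, -0.001, 0.003]
ft_force: [1.1, -0.7, -3.7]
width: 0.0095
grip_force: 55.0
```

```bash
python3 st.py; tail -c 300 log.txt; cat > kin.py <<'E'
import numpy as np
from scipy.spatial.transform import Rotation as R
from scipy.optimize import least_squares
S0=[[-1.31058532,0.33280444,-0.06472193,1.46086511,0.02158681,1.34989873,-0.08851998,0.17429864,0.59983815,0.22183248,1.40926167e-01,9.90019901e-01,-6.36403128e-04,-7.12385705e-05],
[-0.3778,0.0159,0.4905,1.9014,-0.0085,1.226,1.7077,0.4702,-0.0943,0.1895,-0.0107,0.9999,0.0002,0.0001]]
D=np.array(S0+np.loadtxt('log.txt').tolist())
rz=lambda a:R.from_euler('z',a); ry=lambda a:R.from_euler('y',a)
def fk(q,p,s):
    ph,h,a0,L1,a,L2,b,L3,g=p
    e=lambda x,z:np.array([x,0,z])
    T=rz(ph+s[0]*q[0]); t=T.apply(e(a0,h))
    T=T*ry(q[1])*rz(s[1]*q[2]); t=t+T.apply(e(a,L1))
    T=T*ry(q[3])*rz(s[2]*q[4]); t=t+T.apply(e(-a,L2))
    T=T*ry(q[5]); t=t+T.apply(e(b,0))
    T=T*rz(g+s[3]*q[6]); t=t+T.apply(e(0,L3)); return t,T
def res(p,s):
    o=[]
    for d in D:
        t,T=fk(d[:7],p,s); o+=[*(t-d[7:10])*5,*(R.from_quat(d[10:])*T.inv()).as_rotvec()]
    o+=list(.001*np.array(p)[[2,4,6]])
    return np.array(o)
def fit():
    import itertools; best=None
    for s in itertools.product([1,-1],repeat=4):
        for g in(0,1.57,3.14,-1.57):
            f=least_squares(res,[-.09,.35,0,.4,.0,.4,0,.25,g],args=(s,))
            if best is None or f.cost<best[0]-1e-9: best=(f.cost,f.x,s)
    return best
if __name__=='__main__':
    b=fit(); print(b[0],np.round(b[1],4).tolist(),b[2]); print(np.abs(res(b[1],b[2])).max()); np.savez('kin.npz',p=b[1],s=b[2])
E
python3 kin.py
```

```text
{'time': 4.1167, 'joint_positions': [-0.151, 0.193, 0.6703, 1.873, -0.1347, 1.1143, 2.1605], 'ee_pos': [0.4506, -0.2672, 0.136], 'eef_rot': [-0.0103, 0.9999, -0.0009, 0.0029], 'ft_force': [1.0825, -0.707, -3.7278], 'torque': [0.0597, -0.0524, -0.0199], 'width': 0.0095, 'grip_force': 54.9985}
0013549233877576642
-0.15103592069613736 0.19297202031540178 0.670252157633725 1.872984372529025 -0.13465711519998752 1.1142973625883927 2.160466715434811 0.45058611529729037 -0.2672186179064708 0.13596362208992974 -0.01031045406954338 0.9999422169333303 -0.0008713830683490054 0.0029151368552157446
0.0009849441401533416 [-0.0748, 0.3736, -0.0014, 0.4359, 0.0122, 0.4698, -0.0147, 0.47, 1.496] (-1, -1, -1, -1)
0.033761855274501845
```

```bash
cat > ik.py <<'E'
from kin import *
k=np.load('kin.npz'); p,s=k['p'],k['s']
lo=np.array([-2.6,-.5,-1.47,.16,-1.27,.06,-2.6]); hi=np.array([2.6,2.12,1.34,2.42,4.41,2.06,2.6])
rng=np.random.default_rng(0)
def ik(pos,Rt,seeds,m=.05):
    best=None
    for x0 in seeds:
        f=least_squares(lambda q:np.r_[(fk(q,p,s)[0]-pos)*3,(Rt*fk(q,p,s)[1].inv()).as_rotvec()],np.clip(x0,lo+m+.01,hi-m-.01),bounds=(lo+m,hi-m),max_nfev=60)
        if best is None or f.cost<best.cost: best=f
        if f.cost<1e-4: break
    return best
def toolR(psi,th,h): # scoop yaw, tip angle, half turn; current h=0
    Rs=rz(psi)*ry(th); T=Rs*R.from_matrix(np.array([[-1,0,0],[0,1,0],[0,0,-1.]]))
    return T*rz(np.pi) if h else T
E
python3 - <<'E'
from ik import *
from h import cloud
d=np.load('top0.npz'); P=d['pts']; import cv2
hsv=cv2.cvtColor(d['pixels'],cv2.COLOR_RGB2HSV); H,S=hsv[...,0],hsv[...,1]
m=(H>100)&(H<125)&(S>110)&(P[...,1]>.1)&(P[...,1]<.5)&(P[...,0]>.3); pp=P[m]; print(cv2.minAreaRect((pp[:,:2]*1000).astype(np.float32)),np.nanmedian(pp[:,2]))
q0=np.array([.2,.2,.0,1.9,0,1.1,1.5]); Rr=[]
for th in(60,):
  for psi in range(-180,180,30):
    for h in(0,1):
      T=toolR(np.radians(psi),np.radians(th),h)
      grasp=np.array([.49,.02,.19]); tcp=grasp+T.apply([0,0,.019])
      seeds=[q0]+[lo+(hi-lo)*rng.random(7) for _ in range(7)]
      f=ik(tcp,T,seeds); print(th,psi,h,'%.4f'%f.cost,np.round(f.x,2).tolist() if f.cost<.003 else '')
E
```

```text
((483.5958251953125, 282.49908447265625), (198.86705017089844, 170.40982055664062), 7.210165500640869) 0.0030068541543701865
60 -180 0 0.1093 
60 -180 1 0.1070 
60 -150 0 0.0253 
60 -150 1 0.0379 
60 -120 0 0.0001 [0.81, 0.28, -0.1, 2.19, -1.01, 1.31, 0.81]
60 -120 1 0.0000 [1.44, 0.36, -0.78, 2.21, -0.86, 1.15, -2.44]
60 -90 0 0.0000 [0.68, 0.58, -0.15, 1.72, -0.72, 1.58, 0.81]
60 -90 1 0.0000 [-0.03, 0.74, 0.77, 1.71, -1.08, 1.9, -2.08]
60 -60 0 0.0000 [0.18, 0.86, 0.28, 1.25, -0.71, 2.0, 1.03]
60 -60 1 0.0000 [0.77, 0.97, -0.71, 1.25, -0.18, 1.82, -2.51]
60 -30 0 0.0084 
60 -30 1 0.0084 
60 0 0 0.0320 
60 0 1 0.0320 
60 30 0 0.0130 
60 30 1 0.0130 
60 60 0 0.0000 [-0.51, 0.89, -0.07, 1.17, 0.57, 2.01, 2.02]
60 60 1 0.0000 [-0.98, 1.03, 0.77, 1.18, 0.1, 1.88, -0.77]
60 90 0 0.0000 [-0.29, 0.72, -0.63, 1.64, 0.99, 1.88, 1.95]
60 90 1 0.0000 [-0.47, 0.65, -0.38, 1.65, 0.89, 1.78, -1.11]
60 120 0 0.0000 [-0.66, 0.34, -0.29, 2.12, 1.05, 1.43, 2.12]
60 120 1 0.0000 [-0.04, 0.56, -1.01, 2.12, 1.26, 1.71, -1.15]
60 150 0 0.0135 
60 150 1 0.0135
```

Emit:
apply_moves([
  [0,0,0.05,-2,10,-10,-1],
  [0,0,0.1,-5,30,-10,-1],
  [0,0,0.2,-9,60,-10,-1],
  [0,0,0.3,-13,95,-10,-1],
  [0,0,0.4,-17,130,-10,-1],
  [0,0,0.5,-22,165,-10,-1],
  [0,0,0.6,-27,200,-10,-1],
  [0,0,0.7,-31,235,-10,-1],
  [0,0,0.8,-36,270,-10,-1],
  [0,0,0.9,-40,305,-10,-1],
  [0,0,1.0,-45,340,-10,-1],
  [0,0,1.1,-50,375,-10,-1],
  [0,0,1.2,-54,410,-10,-1],
  [0,0,1.28,-58,445,-10,-1],
  [0,0,1.35,-62,480,-10,-1],
  [0,0,1.4,-65,510,-10,-1],
  [0,0,1.44,-68,535,-10,-1],
  [0,0,1.47,-70,552,-10,-1],
  [0,0,1.47,-70,558,-10,-1],
  [0,0,1.47,-70,558,-10,-1],
])

```text
time: 5.78
ee_pos: [0.5061, 0.2949, 0.1408]
eef_rot: [0.661, 0.75, -0.001, -0.0]
ft_force: [-0.4, -0.8, -4.9]
width: 0.0093
grip_force: 55.0
```

```bash
python3 st.py; python3 - <<'E'
from h import *
c=cam('scene'); cv2.imwrite('pics/s1.png',c['pixels'][:,:,::-1])
E
```

```text
{'time': 5.7833, 'joint_positions': [-0.8889, 0.3103, 0.3414, 1.6892, -0.1117, 1.1624, -0.3928], 'ee_pos': [0.5061, 0.2949, 0.1408], 'eef_rot': [0.6615, 0.7499, -0.0006, -0.0002], 'ft_force': [-0.4172, -0.822, -4.8687], 'torque': [-0.1603, -0.0411, 0.0566], 'width': 0.0093, 'grip_force': 54.9992}
```

View pics/s1.png

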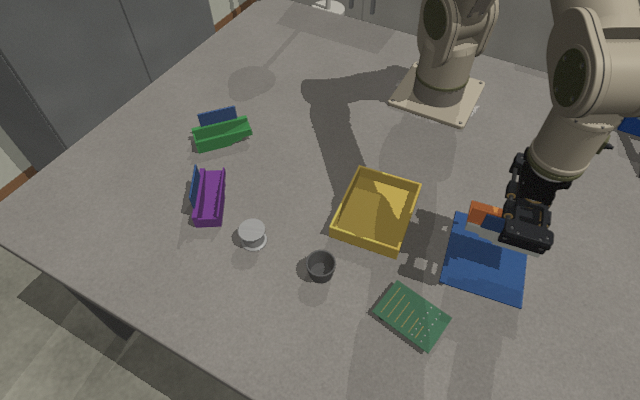

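Emit:
apply_moves([
  [0,0,0,0,0,25,-1],
  [0,0,0,0,0,50,-1],
  [0,0,0,0,0,65,-1],
  [0,0,0,0,0,74,-1],
  [0,0,0,0,0,79,-1],
  [0,0,0,0,0,81,-1],
  [0,0,0,0,0,82,-1],
  [0,0,0,0,0,82,-1],
])

```text
time: 6.5
ee_pos: [0.5075, 0.2935, 0.0606]
eef_rot: [0.663, 0.749, 0.001, 0.0]
ft_force: [-0.2, 0.2, -4.7]
width: 0.0095
grip_force: 55.0
```

```bash
python3 st.py
```

```text
{'time': 6.5, 'joint_positions': [-0.8698, 0.3982, 0.3259, 1.7611, -0.1478, 1.0049, -0.3666], 'ee_pos': [0.5075, 0.2935, 0.0606], 'eef_rot': [0.6628, 0.7488, 0.0007, 0.0001], 'ft_force': [-0.153, 0.1751, -4.7061], 'torque': [-0.0863, -0.0333, 0.0029], 'width': 0.0095, 'grip_force': 54.9988}
```

Emit:
apply_moves([
  [0,0,0,0,0,1,-1],
  [0,0,0,0,0,2,-1],
  [0,0,0,0,0,3,-1],
  [0,0,0,0,0,4,-1],
  [0,0,0,0,0,4,-1],
])

```text
time: 6.92
ee_pos: [0.5071, 0.2936, 0.0559]
eef_rot: [0.663, 0.749, 0.0, 0.0]
ft_force: [0.7, -0.7, -3.5]
width: 0.0095
grip_force: 55.0
```

```bash
python3 st.py
```

```text
{'time': 6.9167, 'joint_positions': [-0.869, 0.404, 0.3244, 1.7643, -0.1499, 0.9969, -0.3652], 'ee_pos': [0.5071, 0.2936, 0.0559], 'eef_rot': [0.6627, 0.7489, 0.0003, 0.0], 'ft_force': [0.6932, -0.7259, -3.4882], 'torque': [-0.1014, -0.0272, 0.0181], 'width': 0.0095, 'grip_force': 54.999}
```

Emit:
apply_moves([
  [0,0,0,0,0,1,-1],
  [0,0,0,0,0,1.5,-1],
  [0,0,0,0,0,1.5,-1],
])

```text
time: 7.17
ee_pos: [0.5074, 0.2936, 0.0558]
eef_rot: [0.663, 0.749, 0.001, -0.0]
ft_force: [-4.9, -4.0, 10.3]
width: 0.0093
grip_force: 55.0
```

```bash
python3 st.py
```

```text
{'time': 7.1667, 'joint_positions': [-0.8685, 0.4044, 0.3245, 1.7641, -0.1506, 0.9963, -0.3647], 'ee_pos': [0.5074, 0.2936, 0.0558], 'eef_rot': [0.6628, 0.7488, 0.0006, -0.0001], 'ft_force': [-4.8571, -4.0278, 10.2512], 'torque': [-0.799, 1.1972, 0.0508], 'width': 0.0093, 'grip_force': 54.9994}
```

Standing on the mat. Release and rise.

Emit:
apply_moves([
  [0,0,0,0,0,-1,-0.7],
  [0,0,0,0,0,-1,-0.4],
  [0,0,0,0,0,-1,-0.2],
  [0,0,0,0,0,-1,-0.2],
  [0,0,0,0,0,-1,-0.2],
  [0,0,0,0,0,-20,-0.2],
  [0,0,0,0,0,-60,-0.2],
  [0,0,0,0,0,-100,-0.2],
  [0,0,0,0,0,-140,-0.2],
  [0,0,0,0,0,-140,-0.2],
])

```text
time: 8.0
ee_pos: [0.5101, 0.2951, 0.2025]
eef_rot: [0.663, 0.749, 0.006, 0.001]
ft_force: [0.5, 0.5, 0.5]
width: 0.0348
grip_force: 0.0
```

```bash
python3 st.py; cat > look.py <<'E'
import sys
from h import *
x0,y0=float(sys.argv[1]),float(sys.argv[2])
for n in('top','scene'):
    c=cam(n); P=cloud(c); hsv=cv2.cvtColor(c['pixels'],cv2.COLOR_RGB2HSV); H,S,V=[hsv[...,i].astype(int) for i in range(3)]
    if len(sys.argv)>3: cv2.imwrite(f'pics/{n}{sys.argv[3]}.png',c['pixels'][:,:,::-1])
    z=P[...,2]; near=(np.hypot(P[...,0]-x0,P[...,1]-y0)<.15)
    for k,m in(('fin',(H>100)&(H<125)&(S>110)&near&(z>.075)&(z<.095)),('flange',(H>5)&(H<18)&(S>120)&near&(z>.08)&(z<.1)),('plate',(H>5)&(H<18)&(S>120)&near&(z<.06)),('alu',(S<60)&near&(z>.036)&(z<.05))):
        m=cv2.morphologyEx(m.astype(np.uint8),cv2.MORPH_CLOSE,np.ones((2,2)))>0
        p=P[m]; p=p[~np.isnan(p).any(1)]
        if len(p)>5:
            c2,s2,a=cv2.minAreaRect((p[:,:2]*1000).astype(np.float32)); print(n,k,len(p),np.round(c2,1),np.round(s2,1),round(a,1),'med',np.round(np.median(p,0)*1000))
E
python3 look.py 0.484 0.282 2
```

```text
{'time': 8.0, 'joint_positions': [-0.897, 0.2587, 0.3534, 1.6174, -0.0942, 1.2704, -0.406], 'ee_pos': [0.5101, 0.2951, 0.2025], 'eef_rot': [0.6629, 0.7487, 0.0058, 0.001], 'ft_force': [0.4976, 0.4582, 0.5339], 'torque': [-0.0142, -0.0501, 0.0075], 'width': 0.0348, 'grip_force': 0.0}
top fin 82 [497.9 286.6] [23.4 98.8] 6.7 med [507. 288.  85.]
top flange 75 [506.1 258.7] [ 2.2 93.5] 7.3 med [506. 256.  83.]
top plate 1235 [476.7 286.4] [ 53.5 156.6] 6.4 med [476. 276.  47.]
scene fin 216 [511.6 298.7] [ 21.6 107.5] 18.5 med [513. 293.  80.]
scene flange 168 [502.3 284.9] [ 28.6 138. ] 22.5 med [512. 257.  88.]
scene plate 712 [471.6 291.3] [ 80.5 166.8] 8.1 med [470. 300.  49.]
scene alu 251 [484.7 295.9] [ 60.8 163.8] 7.3 med [512. 300.  39.]
```

View pics/scene2.png

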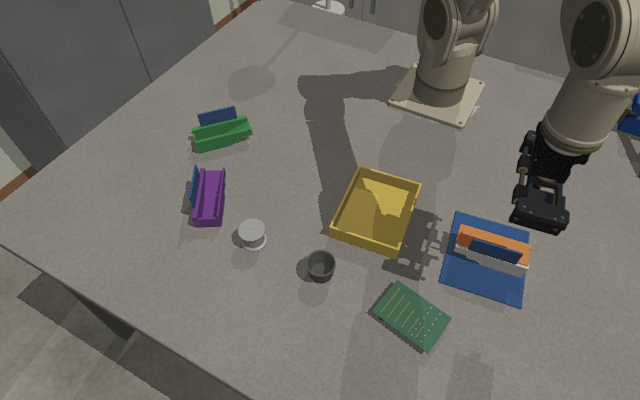

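Emit:
apply_moves([
  [0,0,0,-40,-8,0,-1],
  [0,0,0,-80,-17,0,-1],
  [0,0,0,-104,-17,0,-1],
  [0,0,0,-104,-17,30,-1],
  [0,0,0,-104,-17,60,-1],
  [0,0,0,-104,-17,60,-1],
  [0,0,0,-104,-17,60,-1],
  [0,0,0,-104,-17,60,-1],
])

```text
time: 8.77
ee_pos: [0.5029, 0.1884, 0.1349]
eef_rot: [0.663, 0.749, -0.0, 0.0]
ft_force: [0.9, 0.1, 0.4]
width: 0.0008
grip_force: 0.0
```

```bash
cat >> st.py <<'E'
xs=np.array([.1215,-.9926]); ys=np.array([.9926,.1215]); d=(s['ee_pos'][:2]-[.5072,.2936])*1000
print('scoop xy',d@xs-6.5,d@ys+27,'z above mat',s['ee_pos'][2]*1000-4)
E
python3 st.py;  python3 look.py 0.484 0.282 3; python3 - <<'E'
import cv2
i=cv2.imread('pics/scene3.png')[180:310,420:580]; cv2.imwrite('pics/c3.png',cv2.resize(i,None,fx=4,fy=4,interpolation=cv2.INTER_CUBIC))
E
```

```text
{'time': 8.7667, 'joint_positions': [-0.7993, 0.2108, 0.4015, 1.8255, -0.0906, 1.1234, -0.2441], 'ee_pos': [0.5029, 0.1884, 0.1349], 'eef_rot': [0.6625, 0.749, -0.0001, 0.0001], 'ft_force': [0.9448, 0.0839, 0.4007], 'torque': [-0.055, 0.0353, 0.0113], 'width': 0.0008, 'grip_force': 0.0}
scoop xy 97.36550243126544 9.91859301628148 z above mat 130.8545884051528
scene fin 222 [511.6 296.9] [ 17.  104.1] 16.0 med [513. 289.  80.]
scene flange 169 [502.3 285.2] [ 29.5 137.4] 22.8 med [512. 257.  87.]
scene plate 714 [481.8 294.6] [ 74.9 174.7] 16.7 med [470. 300.  49.]
scene alu 246 [484.5 295.8] [ 60.8 162.9] 6.8 med [512. 296.  39.]
```

View pics/c3.png

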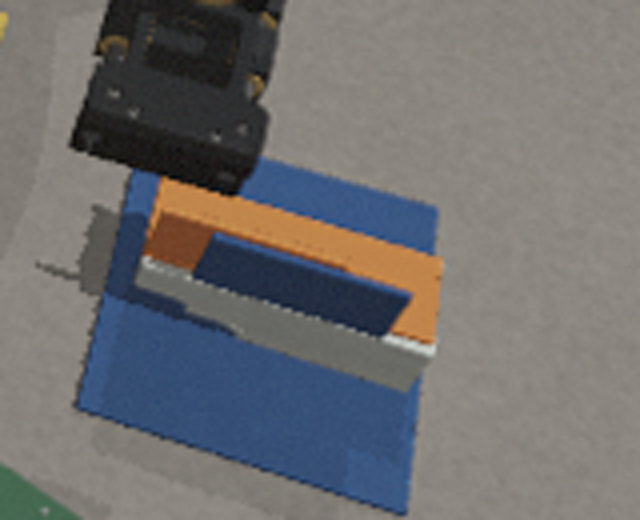

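Emit:
apply_moves([
  [0,0,0,0,0,35,-1],
  [0,0,0,0,0,70,-1],
  [0,0,0,0,0,73,-1],
  [0,0,0,5,0,73,-1],
  [0,0,0,11,0,73,-1],
  [0,0,0,16,0,73,-1],
  [0,0,0,21,0,73,-1],
  [0,0,0,26,0,73,-1],
  [0,0,0,31,0,73,-1],
  [0,0,0,36,0,73,-1],
  [0,0,0,36,0,73,-1],
])

```text
time: 9.78
ee_pos: [0.4981, 0.2254, 0.0614]
eef_rot: [0.662, 0.749, 0.0, -0.0]
ft_force: [-0.1, 0.8, 0.1]
width: 0.0005
grip_force: 0.0
```

```bash
python3 st.py;  python3 look.py 0.484 0.282 4; python3 - <<'E'
import cv2
i=cv2.imread('pics/scene4.png')[180:310,420:580]; cv2.imwrite('pics/c4.png',cv2.resize(i,None,fx=4,fy=4,interpolation=cv2.INTER_CUBIC))
E
```

```text
{'time': 9.7833, 'joint_positions': [-0.8254, 0.321, 0.3693, 1.8661, -0.1383, 0.9788, -0.2725], 'ee_pos': [0.4981, 0.2254, 0.0614], 'eef_rot': [0.6622, 0.7494, 0.0003, -0.0002], 'ft_force': [-0.1281, 0.8131, 0.1275], 'torque': [-0.0919, 0.0544, -0.0019], 'width': 0.0005, 'grip_force': 0.0}
scoop xy 60.13266041877189 9.627203700275846 z above mat 57.41013121492318
top plate 38 [483.1 206. ] [33.2 50.1] 82.1 med [466. 212.  46.]
scene fin 121 [507.  320.5] [18.3 66.4] 26.2 med [511. 312.  80.]
scene flange 41 [489.2 314.3] [25. 71.] 35.4 med [507. 298.  88.]
scene plate 416 [498.8 291.2] [ 78.7 214.7] 33.6 med [466. 335.  49.]
scene alu 173 [484.3 296.4] [ 60.3 162.7] 6.8 med [509. 324.  38.]
```

View pics/c4.png

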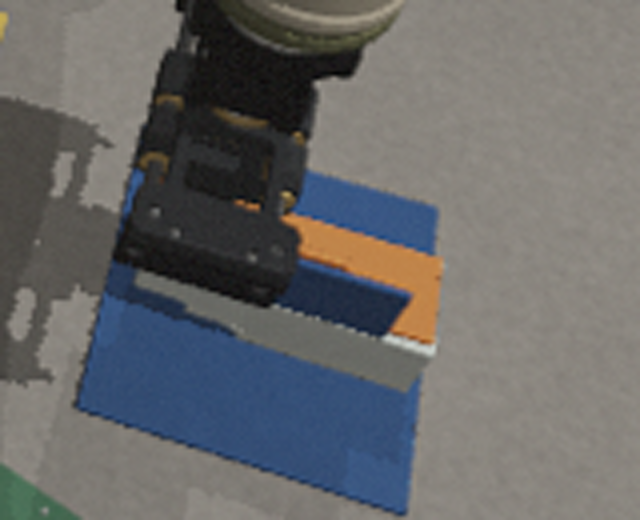

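Emit:
apply_moves([
  [0,0,0,10,-8,0,-1],
  [0,0,0,30,-18,0,-1],
  [0,0,0,52,-18,0,-1],
  [0,0,0,56,-18,8,-1],
  [0,0,0,56,-18,10,-1],
  [0,0,0,56,-18,11,-1],
  [0,0,0,56,-18,11,-1],
  [0,0,0,56,-18,11,-1],
])

```text
time: 10.55
ee_pos: [0.4741, 0.276, 0.0503]
eef_rot: [0.663, 0.748, -0.0, 0.0]
ft_force: [-1.2, 0.0, 0.1]
width: 0.0008
grip_force: 0.0
```

```bash
python3 st.py
```

```text
{'time': 10.55, 'joint_positions': [-0.9014, 0.3386, 0.3397, 1.8672, -0.1352, 0.9583, -0.3813], 'ee_pos': [0.4741, 0.276, 0.0503], 'eef_rot': [0.6633, 0.7483, -0.0001, 0.0002], 'ft_force': [-1.1921, 0.0402, 0.1235], 'torque': [0.0087, 0.0531, 0.003], 'width': 0.0008, 'grip_force': 0.0}
scoop xy 6.981498100546105 -7.969469794958222 z above mat 46.26588149578268
```

Emit:
apply_moves([
  [0,0,0,2,0,1,-1],
  [0,0,0,2,0,2,-1],
  [0,0,0,2,0,2.5,-1],
  [0,0,0,2,0,2.5,-1],
])

```text
time: 10.88
ee_pos: [0.4737, 0.2792, 0.0485]
eef_rot: [0.663, 0.749, 0.0, -0.0]
ft_force: [-2.8, -2.4, 7.4]
width: 0.0003
grip_force: 4.0
```

```bash
python3 st.py
```

```text
{'time': 10.8833, 'joint_positions': [-0.9037, 0.343, 0.3372, 1.8656, -0.1372, 0.9547, -0.3836], 'ee_pos': [0.4737, 0.2792, 0.0485], 'eef_rot': [0.6628, 0.7488, 0.0003, -0.0001], 'ft_force': [-2.8164, -2.3623, 7.355], 'torque': [-0.4604, 0.5764, 0.0497], 'width': 0.0003, 'grip_force': 3.9569}
scoop xy 3.7135536051152496 -7.987386766223082 z above mat 44.48986544763956
```

Emit:
apply_moves([
  [0,0,0,2,0,0,-1],
  [0,0,0,6,0,0,-1],
  [0,0,0,10,0,0,-1],
  [0,0,0,14,0,0,-1],
  [0,0,0,18,0,0,-1],
  [0,0,0,22,0,0,-1],
  [0,0,0,25,0,0,-1],
  [0,0,0,25,0,0,-1],
])

```text
time: 11.55
ee_pos: [0.4707, 0.3047, 0.0485]
eef_rot: [0.663, 0.749, 0.001, -0.0]
ft_force: [-1.4, 0.1, 6.1]
width: 0.0005
grip_force: 3.2
```

```bash
python3 st.py; python3 look.py .484 .282 5
```

```text
{'time': 11.55, 'joint_positions': [-0.9313, 0.3634, 0.3262, 1.8373, -0.1397, 0.962, -0.4228], 'ee_pos': [0.4707, 0.3047, 0.0485], 'eef_rot': [0.6626, 0.7489, 0.0006, -0.0], 'ft_force': [-1.4473, 0.0505, 6.0665], 'torque': [0.043, 0.4976, -0.0867], 'width': 0.0005, 'grip_force': 3.2091}
scoop xy -21.91506268216119 -7.907033154688406 z above mat 44.50284927710891
top fin 39 [508.1 272.9] [ 6.2 69. ] 8.5 med [510. 260.  86.]
top flange 41 [497.8 274.2] [20.1 68.5] 32.3 med [505. 263.  78.]
top plate 553 [479. 268.] [52.  69.1] 7.3 med [478. 262.  47.]
top alu 75 [487.  226.9] [58.5 31.9] 6.0 med [509. 224.  41.]
scene fin 101 [534.8 262.6] [39.4 51. ] 83.9 med [517. 266.  81.]
scene flange 75 [531.7 261.1] [43.2 55.1] 83.7 med [512. 265.  88.]
scene plate 289 [486.8 326.3] [104.7 182.9] 20.6 med [471. 274.  48.]
scene alu 326 [484.3 297.6] [ 62.5 167.8] 6.1 med [511. 268.  40.]
```

Emit:
apply_moves([
  [0,0,0,2,0,0,-1],
  [0,0,0,6,0,0,-1],
  [0,0,0,10,0,0,-1],
  [0,0,0,14,0,0,-1],
  [0,0,0,18,0,0,-1],
  [0,0,0,22,0,0,-1],
  [0,0,0,26,0,0,-1],
  [0,0,0,30,0,0,-1],
  [0,0,0,32,0,0,-1],
  [0,0,0,32,0,0,-1],
])

```text
time: 12.48
ee_pos: [0.4671, 0.3365, 0.0485]
eef_rot: [0.663, 0.749, 0.001, 0.0]
ft_force: [0.2, 0.5, 4.5]
width: 0.0006
grip_force: 2.2
```

```bash
python3 st.py
```

```text
{'time': 12.4833, 'joint_positions': [-0.9643, 0.3916, 0.3137, 1.7976, -0.1432, 0.9727, -0.47], 'ee_pos': [0.4671, 0.3365, 0.0485], 'eef_rot': [0.6626, 0.749, 0.0009, 0.0001], 'ft_force': [0.2447, 0.5247, 4.4944], 'torque': [0.1217, 0.11, -0.0303], 'width': 0.0006, 'grip_force': 2.2115}
scoop xy -53.99592331824953 -7.5998657258610365 z above mat 44.530786718314914
```

Emit:
apply_moves([
  [0,0,0,0,0,-3,-1],
  [0,0,0,0,0,-20,-1],
  [0,0,0,0,0,-60,-1],
  [0,0,0,0,0,-100,-0.3],
  [0,0,0,-40,33,-130,-0.2],
  [0,0,0,-80,33,-130,-0.2],
  [0,0,0,-80,33,-130,-0.2],
])

```text
time: 13.07
ee_pos: [0.5126, 0.2544, 0.1804]
eef_rot: [0.665, 0.747, 0.001, 0.002]
ft_force: [0.6, -0.8, -0.4]
width: 0.0197
grip_force: 0.0
```

```bash
python3 st.py; python3 look.py .484 .282 6; python3 - <<'E'
import cv2,numpy as np
a=cv2.imread('pics/scene6.png')[180:310,420:580];b=cv2.imread('pics/top6.png')[140:300,120:330]
a=cv2.resize(a,(400,325),interpolation=cv2.INTER_CUBIC); b=cv2.resize(b,(400,305)); cv2.imwrite('pics/c6.png',np.hstack([a[:305],b]))
E
```

```text
{'time': 13.0667, 'joint_positions': [-0.8784, 0.2446, 0.3944, 1.6857, -0.0967, 1.2272, -0.3466], 'ee_pos': [0.5126, 0.2544, 0.1804], 'eef_rot': [0.6651, 0.7468, 0.0014, 0.0016], 'ft_force': [0.5772, -0.794, -0.4059], 'torque': [-0.1745, -0.0065, -0.0345], 'width': 0.0197, 'grip_force': 0.0}
scoop xy 33.02109731131716 27.56427309263655 z above mat 176.405133467671
top fin 38 [511.8 256.5] [ 2.8 34.5] 7.2 med [512. 255.  76.]
top flange 7 [500.6 272.2] [ 1.9 11.9] 16.4 med [501. 267.  76.]
top plate 280 [469.3 305.1] [ 57.2 183.3] 3.6 med [464. 276.  47.]
top alu 148 [484.9 239.6] [57.6 60.5] 9.6 med [505. 236.  40.]
scene fin 231 [512.6 293.6] [  8.1 100. ] 9.8 med [513. 292.  80.]
scene flange 200 [500.4 325.1] [ 28.  114.1] 21.0 med [503. 320.  87.]
scene plate 940 [473.5 351.6] [ 80.5 184. ] 16.9 med [466. 377.  49.]
scene alu 382 [484.4 296.1] [ 61.1 163.1] 6.4 med [510. 259.  40.]
```

View pics/c6.png

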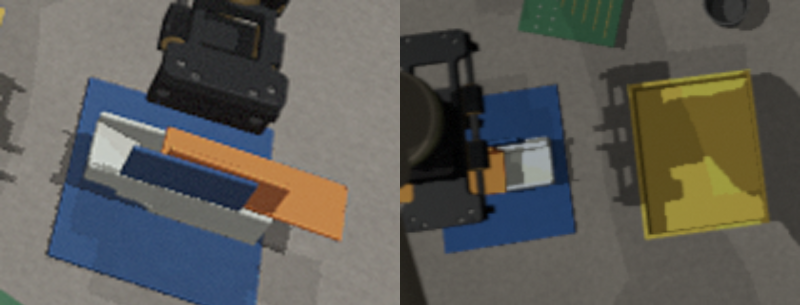

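```bash
python3 - <<'E'
from h import *
xs=np.array([.1215,-.9926])
for n in('top','scene'):
    c=cam(n); P=cloud(c); hsv=cv2.cvtColor(c['pixels'],cv2.COLOR_RGB2HSV); H,S,V=[hsv[...,i].astype(int) for i in range(3)]
    u=((P[...,:2]-[.479,.284])@xs)*1000; v=((P[...,:2]-[.479,.284])@np.array([.9926,.1215]))*1000;z=P[...,2]
    near=(abs(v)<50)&(abs(u)<170)
    for k,m in(('plate',(H>5)&(H<18)&(S>120)&near&(z<.056)&(z>.04)),('alurim',(S<60)&near&(z>.03)&(z<.05)),('fin',(H>100)&(H<125)&(S>110)&near&(z>.07)&(z<.095)),('flange',(H>5)&(H<18)&(S>120)&near&(z>.07)&(z<.1))):
        if m.sum()>4: print(n,k,m.sum(),np.round(np.percentile(u[m],[0,2,98,100])),np.round(np.percentile(v[m],[2,98])))
E
```

```text
top plate 256 [-118. -115.   19.   20.] [-28.  20.]
top alurim 221 [13. 18. 74. 74.] [-27.  31.]
top fin 63 [-10.  -9.  48.  49.] [28. 33.]
top flange 12 [15. 15. 20. 20.] [20. 24.]
scene plate 923 [-132. -130.   13.   18.] [-24.  32.]
scene alurim 628 [-77. -73.  73.  74.] [-24.  37.]
scene fin 284 [-50. -48.  45.  47.] [32. 37.]
scene flange 232 [-76. -75.  18.  21.] [23. 31.]
```

Emit:
apply_moves([
  [0,0,0,30,0,0,-0.2],
  [0,0,0,50,-1,20,-0.2],
  [0,0,0,50,-1,55,-0.2],
  [0,0,0,50,-1,55,-0.2],
  [0,0,0,50,-1,55,-0.2],
])

```text
time: 13.68
ee_pos: [0.5001, 0.3099, 0.1211]
eef_rot: [0.662, 0.749, -0.002, -0.0]
ft_force: [-0.2, 0.3, 0.4]
width: 0.0351
grip_force: 0.0
```

```bash
python3 st.py
```

```text
{'time': 13.6833, 'joint_positions': [-0.923, 0.339, 0.353, 1.6996, -0.1268, 1.1302, -0.4102], 'ee_pos': [0.5001, 0.3099, 0.1211], 'eef_rot': [0.6621, 0.7494, -0.0023, -0.0003], 'ft_force': [-0.1513, 0.3488, 0.3698], 'torque': [-0.0632, 0.0456, -0.0379], 'width': 0.0351, 'grip_force': 0.0}
scoop xy -23.52015025633299 21.944074511625477 z above mat 117.10409048447198
```

Emit:
apply_moves([
  [0,0,0,-5,5,0,-0.2],
  [0,0,0,-5,5,30,-0.2],
  [0,0,0,-5,5,58,-0.2],
  [0,0,0,-5,5,64,-0.2],
  [0,0,0,-5,5,64,-0.2],
])

```text
time: 14.1
ee_pos: [0.5074, 0.3046, 0.0586]
eef_rot: [0.663, 0.749, -0.001, -0.0]
ft_force: [0.9, -0.5, -0.3]
width: 0.0347
grip_force: 0.0
```

```bash
python3 st.py
```

```text
{'time': 14.1, 'joint_positions': [-0.8964, 0.4158, 0.3422, 1.745, -0.1603, 1.01, -0.3743], 'ee_pos': [0.5074, 0.3046, 0.0586], 'eef_rot': [0.663, 0.7486, -0.0009, -0.0001], 'ft_force': [0.9323, -0.524, -0.2902], 'torque': [-0.0744, 0.0102, 0.0246], 'width': 0.0347, 'grip_force': 0.0}
scoop xy -17.418515401957244 28.56410142743224 z above mat 54.5603613326555
```

Emit:
apply_moves([
  [0,0,0,0,-1,2,-0.6],
  [0,0,0,0,-1,2,-0.8],
  [0,0,0,0,-1,2,-1],
  [0,0,0,0,-1,2,-1],
  [0,0,0,0,-1,2,-1],
  [0,0,0,0,-1,2,-1],
  [0,0,0,0,-1,2,-1],
], force=58)

```text
time: 14.68
ee_pos: [0.5067, 0.3058, 0.0576]
eef_rot: [0.663, 0.749, 0.001, -0.0]
ft_force: [-1.9, -0.5, 6.4]
width: 0.0093
grip_force: 58.0
```

```bash
python3 st.py; tail -n 14 log.txt | wc -l; python3 kin.py
```

```text
{'time': 14.6833, 'joint_positions': [-0.8979, 0.415, 0.3412, 1.7483, -0.161, 1.0048, -0.3748], 'ee_pos': [0.5067, 0.3058, 0.0576], 'eef_rot': [0.6626, 0.7489, 0.0005, -0.0001], 'ft_force': [-1.8514, -0.5063, 6.396], 'torque': [-0.3067, 0.5512, 0.0081], 'width': 0.0093, 'grip_force': 57.9647}
scoop xy -18.668765106350158 27.976772391185108 z above mat 53.6121588108218
14
0.001811038134145653 [-0.0712, 0.3129, -0.0033, 0.4323, 0.0082, 0.4777, -0.0149, 0.3993, 1.4996] (-1, -1, -1, -1)
0.03699029841165338
```

Emit:
apply_moves([
  [0,0,0,0,0,-8,-1],
  [0,0,0,0,0,-20,-1],
  [0,0,0,0,0,-40,-1],
  [0,0,0,0,0,-60,-1],
  [0,0,0,-10,-1,-70,-1],
  [0,0,0,-30,-4,-70,-1],
  [0,0,0,-55,-7,-70,-1],
  [0,0,0,-80,-10,-70,-1],
  [0,0,0,-105,-14,-70,-1],
  [0,0,0,-125,-17,-70,-1],
  [0,0,0,-140,-19,-70,-1],
  [0,0,0,-145,-19,-70,-1],
  [0,0,0,-145,-19,-70,-1],
  [0,0,0,-145,-19,-70,-1],
])

```text
time: 15.85
ee_pos: [0.5052, 0.1601, 0.1268]
eef_rot: [0.663, 0.749, 0.0, -0.0]
ft_force: [-0.1, 1.0, -4.4]
width: 0.0094
grip_force: 58.0
```

```bash
python3 st.py; python3 - <<'E'
from ik import *
from h import r
s_=r.read_state(); q=np.array(s_['joint_positions']); ps=np.radians(-83); sp=np.array([.4875,.0637,.09])
for th in(0,.3,.6,.9,1.2,1.4):
    tcp=sp-(rz(ps)*ry(th)).apply([.0935,-.029,-.0236]); f=ik(tcp,toolR(ps,th,0),[q]); q=f.x; print(th,np.round(tcp,3),'%.5f'%f.cost,np.round(q,2).tolist())
E
python3 look.py .50 .14 7; python3 - <<'E'
import cv2,numpy as np
a=cv2.imread('pics/scene7.png')[120:320,300:560]; cv2.imwrite('pics/c7.png',cv2.resize(a,None,fx=2.5,fy=2.5))
E
```

```text
{'time': 15.85, 'joint_positions': [-0.7774, 0.205, 0.4319, 1.8532, -0.0963, 1.1033, -0.1876], 'ee_pos': [0.5052, 0.1601, 0.1268], 'eef_rot': [0.6625, 0.749, 0.0003, -0.0002], 'ft_force': [-0.0897, 0.9879, -4.3785], 'torque': [0.0154, -0.0379, 0.0123], 'width': 0.0094, 'grip_force': 57.9954}
scoop xy 125.7914417509754 8.805092833248597 z above mat 122.82611759131224
0 [0.505 0.16  0.114] 0.00000 [-0.76, 0.22, 0.42, 1.87, -0.1, 1.07, -0.18]
0.3 [0.506 0.149 0.14 ] 0.00000 [-0.49, 0.19, 0.38, 1.88, -0.41, 1.15, 0.18]
0.6 [0.509 0.131 0.162] 0.00017 [-0.18, 0.25, 0.29, 1.85, -0.65, 1.3, 0.48]
0.9 [0.511 0.107 0.178] 0.00002 [0.14, 0.42, 0.16, 1.77, -0.83, 1.53, 0.71]
1.2 [0.515 0.079 0.186] 0.00000 [0.41, 0.64, -0.02, 1.66, -0.89, 1.71, 0.82]
1.4 [0.517 0.06  0.186] 0.00000 [0.57, 0.81, -0.16, 1.58, -0.89, 1.8, 0.84]
```

View pics/c7.png

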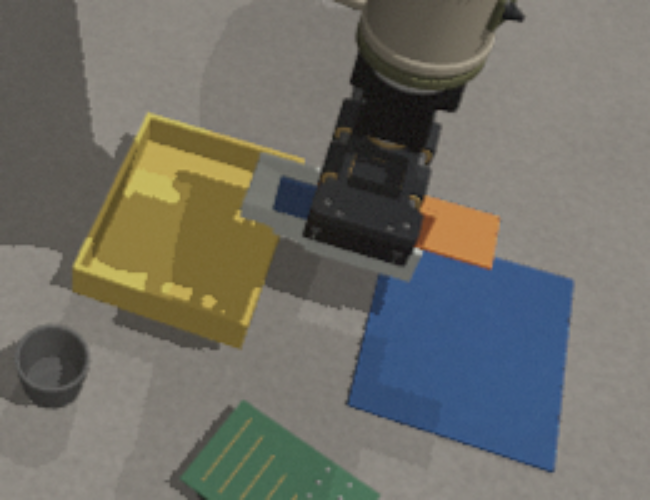

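Emit:
apply_moves([
  [0,0.06,0,-1.6,0,-5,-1],
  [0,0.12,0,-3.5,0,-9,-1],
  [0,0.18,0,-5.7,0,-13,-1],
  [0,0.24,0,-8.3,0,-17,-1],
  [0,0.3,0,-11.2,0,-21,-1],
  [0,0.36,0,-14.3,0,-25,-1],
  [0,0.42,0,-17.7,0,-29,-1],
  [0,0.48,0,-21.5,0,-32,-1],
  [0,0.54,0,-25.4,0,-35,-1],
  [0,0.6,0,-29.7,0,-38,-1],
  [0,0.66,0,-34,0,-41,-1],
  [0,0.72,0,-39,0,-44,-1],
  [0,0.78,0,-43.6,0,-47,-1],
  [0,0.84,0,-48.7,0,-50,-1],
  [0,0.9,0,-54,0,-52,-1],
  [0,0.96,0,-59,0,-54,-1],
  [0,1.02,0,-65,0,-56,-1],
  [0,1.08,0,-70,0,-58,-1],
  [0,1.14,0,-76,0,-59,-1],
  [0,1.2,0,-82,0,-60,-1],
])

```text
time: 17.62
ee_pos: [0.5157, 0.0781, 0.1863]
eef_rot: [0.546, 0.618, 0.375, -0.424]
ft_force: [0.2, -0.1, -4.7]
width: 0.0096
grip_force: 58.0
```

```bash
python3 st.py; python3 - <<'E'
from h import *
a=cam('scene')['pixels'][120:300,280:520,::-1]; b=cam('top')['pixels'][120:300,180:340,::-1]
cv2.imwrite('pics/c8.png',np.hstack([cv2.resize(a,(480,360)),cv2.resize(b,(320,360))]))
E
```

```text
{'time': 17.6167, 'joint_positions': [0.0018, 0.603, 0.4354, 1.7499, -1.1376, 1.795, 0.9381], 'ee_pos': [0.5157, 0.0781, 0.1863], 'eef_rot': [0.546, 0.6183, 0.3745, -0.4235], 'ft_force': [0.2193, -0.1137, -4.7331], 'torque': [-2.0341, -0.2666, 0.0167], 'width': 0.0096, 'grip_force': 57.9918}
scoop xy 208.4405132496921 9.281597404817653 z above mat 182.31923772352465
```

View pics/c8.png

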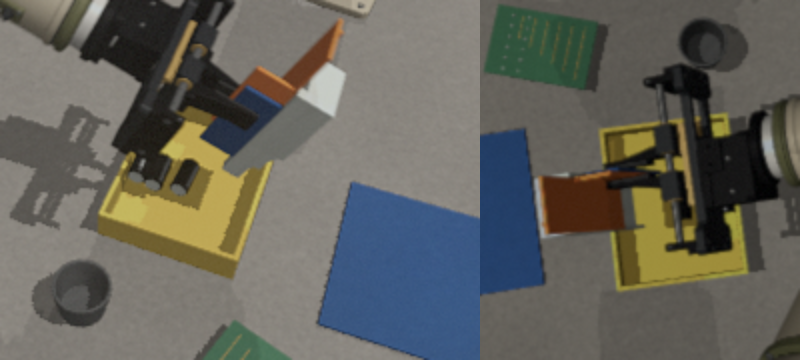

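Emit:
apply_moves([
  [0,0,0,0,0,0,-1],
  [0,0,0,0,0,0,-1],
  [0,0,0,0,0,0,-1],
])

```text
time: 17.97
ee_pos: [0.5154, 0.0788, 0.1873]
eef_rot: [0.546, 0.619, 0.374, -0.422]
ft_force: [1.2, 0.1, -4.3]
width: 0.0094
grip_force: 58.0
```

```bash
cat > caps.py <<'E'
from h import *
for n in('scene','top'):
    c=cam(n);P=cloud(c); hsv=cv2.cvtColor(c['pixels'],cv2.COLOR_RGB2HSV)
    T=(P[...,:2]-[.493,.019])@R.from_euler('z',6.2,degrees=True).as_matrix()[:2,:2]
    m=(abs(T[...,0])<.095)&(abs(T[...,1])<.075)&(P[...,2]>.008)&(P[...,2]<.045)&((hsv[...,2]<75)&(hsv[...,1]<110))
    m=cv2.morphologyEx(m.astype(np.uint8),cv2.MORPH_OPEN,np.ones((2,2)))
    k,l,st,ce=cv2.connectedComponentsWithStats(m)
    for i in range(1,k):
        if st[i,4]>15:
            p=T[l==i]*1000; print(n,st[i,4],cv2.minAreaRect(p.astype(np.float32)),'z',np.round(np.percentile(P[l==i][:,2],[5,50,95]),3))
E
python3 caps.py; python3 st.py
```

```text
scene 171 ((12.422598838806152, -43.312713623046875), (39.378543853759766, 39.56593322753906), 15.156829833984375) z [nan nan nan]
scene 102 ((2.7381153106689453, -4.431606292724609), (15.078933715820312, 44.106807708740234), 86.6678695678711) z [0.006 0.025 0.029]
top 30 ((-12.16585636138916, -9.049070358276367), (17.938190460205078, 10.633528709411621), 4.614681243896484) z [0.022 0.026 0.028]
{'time': 18.0667, 'joint_positions': [-0.0005, 0.5986, 0.4366, 1.752, -1.1364, 1.793, 0.9364], 'ee_pos': [0.5153, 0.0786, 0.1874], 'eef_rot': [0.5464, 0.6189, 0.3741, -0.4225], 'ft_force': [-0.7122, -0.2492, -4.3192], 'torque': [-2.0058, -0.2696, 0.0162], 'width': 0.0093, 'grip_force': 57.9917}
scoop xy 207.90266849091836 8.901556155647345 z above mat 183.35416592477728
```

Emit:
apply_moves([
  [0,-0.04,0,0,0,0,-1],
  [0,-0.1,0,0,0,0,-1],
  [0,-0.17,0,0,0,0,-1],
  [0,-0.24,0,0,0,0,-1],
  [0,-0.32,0,0,0,0,-1],
  [0,-0.4,0,0,0,0,-1],
  [0,-0.48,0,0,0,0,-1],
  [0,-0.56,0,0,0,0,-1],
  [0,-0.64,0,0,0,0,-1],
  [0,-0.72,0,0,0,0,-1],
  [0,-0.8,0,0,0,0,-1],
  [0,-0.88,0,0,0,0,-1],
  [0,-0.96,0,0,0,0,-1],
  [0,-1.04,0,0,0,0,-1],
  [0,-1.1,0,0,0,0,-1],
  [0,-1.15,0,0,0,0,-1],
  [0,-1.18,0,0,0,0,-1],
  [0,-1.2,0,0,0,0,-1],
  [0,-1.2,0,0,0,0,-1],
  [0,-1.2,0,0,0,0,-1],
])

```text
time: 19.73
ee_pos: [0.5149, 0.0781, 0.1868]
eef_rot: [0.663, 0.749, 0.0, -0.001]
ft_force: [0.1, -1.0, -3.9]
width: 0.0095
grip_force: 58.0
```

```bash
python3 st.py; python3 caps.py; python3 - <<'E'
from h import *
s=r.read_state(); M=R.from_quat(s['eef_rot']).as_matrix(); print(M.T@(np.array([.5075,.3010,.0576])-s['ee_pos'])*1000, np.round(M,3).tolist())
E
```

```text
{'time': 19.7333, 'joint_positions': [-0.6859, 0.1238, 0.4877, 1.8076, -0.063, 1.2252, -0.0576], 'ee_pos': [0.5149, 0.0781, 0.1868], 'eef_rot': [0.6625, 0.749, 0.0004, -0.0006], 'ft_force': [0.0859, -1.0192, -3.9153], 'torque': [-0.0861, -0.0877, 0.0117], 'width': 0.0095, 'grip_force': 57.994}
scoop xy 208.31804411763193 8.414240734575518 z above mat 182.8140633808535
scene 190 ((7.441123962402344, -47.148624420166016), (38.788658142089844, 42.86280059814453), 88.1257553100586) z [0.019 0.026 0.029]
scene 108 ((1.8760871887207031, -4.381780624389648), (15.712285041809082, 43.19585037231445), 86.39934539794922) z [0.006 0.025 0.029]
top 70 ((1.3629169464111328, -43.01961135864258), (37.494468688964844, 15.211786270141602), 0.4956207573413849) z [nan nan nan]
top 83 ((-2.005373954772949, -64.5419921875), (15.017610549926758, 36.87464141845703), 82.55183410644531) z [0.022 0.026 0.029]
[222.88457117  19.43780708 129.36761288] [[-0.121, 0.993, -0.0], [0.993, 0.121, 0.001], [0.001, -0.0, -1.0]]
```

Emit:
apply_moves([
  [0,0,0,10,1,0,-1],
  [0,0,0,30,3,0,-1],
  [0,0,0,55,5,0,-1],
  [0,0,0,85,7,10,-1],
  [0,0,0,115,9,20,-1],
  [0,0,0,145,12,30,-1],
  [0,0,0,175,14,40,-1],
  [0,0,0,200,17,55,-1],
  [0,0,0,217,19,70,-1],
  [0,0,0,223,19,85,-1],
  [0,0,0,223,19,100,-1],
  [0,0,0,223,19,110,-1],
  [0,0,0,223,19,110,-1],
  [0,0,0,223,19,110,-1],
])

```text
time: 21.0
ee_pos: [0.5069, 0.3011, 0.0766]
eef_rot: [0.663, 0.749, -0.0, -0.0]
ft_force: [0.2, -0.1, -3.0]
width: 0.0095
grip_force: 58.0
```

```bash
python3 st.py; python3 - <<'E'
from h import *
c=cam('scene'); P=cloud(c); hsv=cv2.cvtColor(c['pixels'],cv2.COLOR_RGB2HSV); S=hsv[...,1]; H=hsv[...,0]
s=r.read_state(); d=P-s['ee_pos']; xs=np.array([.1215,-.9926,0]); ys=np.array([.9926,.1215,0])
u=d@xs*1000-18.5; v=d@ys*1000+27; z=P[...,2]*1000
for k,m in(('alu side',(S<60)&(v>24)&(v<45)&(abs(u)<90)&(z>20)&(z<75)),('plate',(H>5)&(H<18)&(S>120)&(abs(v)<50)&(abs(u)<170)&(z<90)&(v<15))):
    for a in range(-140,90,20):
        b=m&(u>=a)&(u<a+20)
        if b.sum()>3: print(k,a,b.sum(),np.round(np.percentile(z[b],[2,50,98]),1))
    print(np.percentile(u[m],[0,2,98,100]))
E
```

```text
{'time': 21.0, 'joint_positions': [-0.8863, 0.3872, 0.3333, 1.7383, -0.1437, 1.0409, -0.3818], 'ee_pos': [0.5069, 0.3011, 0.0766], 'eef_rot': [0.663, 0.7486, -0.0004, -0.0001], 'ft_force': [0.2269, -0.0859, -2.9558], 'torque': [-0.0293, -0.0601, -0.0325], 'width': 0.0095, 'grip_force': 57.9941}
scoop xy -13.957363476526865 27.619149368180512 z above mat 72.60367676028504
alu side -80 10 [23.2 25.  27.1]
alu side -60 9 [23.1 25.5 27.2]
alu side -40 11 [22.  24.2 27.2]
alu side -20 36 [23.3 36.3 62.1]
alu side 0 105 [26.  45.7 64.3]
alu side 20 85 [33.2 48.5 63.5]
alu side 40 83 [41.  56.6 67. ]
alu side 60 58 [43.6 57.9 66.3]
[-76.26017987 -62.50308751  71.38072614  73.25340023]
plate -140 88 [64.9 67.3 69.9]
plate -120 174 [64.7 67.5 70.1]
plate -100 71 [65.1 67.3 70.7]
plate 0 68 [64.6 68.2 70.6]
[-130.76333609 -129.01827892   16.76931947   18.48478319]
```

Emit:
apply_moves([
  [0,0,0,0,0,7,-1],
  [0,0,0,0,0,13,-1],
  [0,0,0,0,0,16,-1],
  [0,0,0,0,0,17,-1],
  [0,0,0,0,0,18,-1],
  [0,0,0,0,0,18,-1],
  [0,0,0,0,0,18,-1],
])

```text
time: 21.63
ee_pos: [0.507, 0.3016, 0.0589]
eef_rot: [0.663, 0.749, 0.0, -0.0]
ft_force: [0.7, -0.0, -3.6]
width: 0.0096
grip_force: 58.0
```

```bash
python3 st.py
```

```text
{'time': 21.6333, 'joint_positions': [-0.8822, 0.4088, 0.3284, 1.7514, -0.1525, 1.0062, -0.3752], 'ee_pos': [0.507, 0.3016, 0.0589], 'eef_rot': [0.6627, 0.7489, 0.0001, -0.0], 'ft_force': [0.7369, -0.0208, -3.6478], 'torque': [-0.0051, -0.0503, 0.0318], 'width': 0.0096, 'grip_force': 57.994}
scoop xy -14.430804763546664 27.769813365549584 z above mat 54.86624912409789
```

Emit:
apply_moves([
  [0,0,0,0,0,0.7,-1],
  [0,0,0,0,0,1.4,-1],
  [0,0,0,0,0,2.2,-1],
  [0,0,0,0,0,2.2,-1],
])

```text
time: 21.97
ee_pos: [0.5074, 0.3017, 0.0577]
eef_rot: [0.663, 0.749, 0.001, -0.0]
ft_force: [-3.1, -2.2, 6.3]
width: 0.0096
grip_force: 58.0
```

```bash
python3 st.py
```

```text
{'time': 21.9667, 'joint_positions': [-0.8816, 0.4105, 0.3281, 1.7519, -0.1536, 1.0031, -0.3743], 'ee_pos': [0.5074, 0.3017, 0.0577], 'eef_rot': [0.6628, 0.7488, 0.0006, -0.0], 'ft_force': [-3.0729, -2.1672, 6.3392], 'torque': [-0.5037, 0.6537, -0.0218], 'width': 0.0096, 'grip_force': 57.9849}
scoop xy -14.521246002959932 28.153687411880437 z above mat 53.6588781459703
```

Emit:
apply_moves([
  [0,0,0,0,0,-1,-0.8],
  [0,0,0,0,0,-1,-0.5],
  [0,0,0,0,0,-1,-0.3],
  [0,0,0,0,0,-1,-0.2],
  [0,0,0,0,0,-1,-0.2],
  [0,0,0,0,0,-15,-0.2],
  [0,0,0,0,0,-50,-0.2],
  [0,0,0,0,0,-90,-0.2],
  [0,0,0,0,0,-130,-0.2],
  [0,0,0,0,0,-170,-0.2],
  [0,0,0,100,-60,-190,-0.2],
  [0,0,0,100,-60,-190,-0.2],
  [0,0,0,100,-60,-190,-0.2],
  [0,0,0,100,-60,-190,-0.2],
])

```text
time: 23.13
ee_pos: [0.4294, 0.4009, 0.2477]
eef_rot: [0.659, 0.752, 0.001, -0.002]
ft_force: [0.1, 0.6, 0.4]
width: 0.0351
grip_force: 0.0
```

```bash
python3 st.py; python3 caps.py; python3 - <<'E'
from h import *
d0=np.load('scene0.npz'); c=cam('scene'); P=cloud(c); hsv=cv2.cvtColor(c['pixels'],cv2.COLOR_RGB2HSV); H=hsv[...,0];S=hsv[...,1]
d=P[...,:2]-[.480,.280]; u=d@np.array([.1215,-.9926])*1000; v=d@np.array([.9926,.1215])*1000; z=P[...,2]*1000; near=(abs(v)<50)&(abs(u)<170)
for k,m in(('plate',(H>5)&(H<18)&(S>120)&near&(z<56)&(z>40)),('alu',(S<60)&near&(z>33)&(z<50)),('fin',(H>100)&(H<125)&(S>110)&near&(z>70)&(z<95))):
    print(k,m.sum(),np.round(np.percentile(u[m],[0,2,98,100])),np.round(np.percentile(v[m],[2,98])),np.round(np.percentile(z[m],[5,50,95])))
df=np.abs(c['pixels'].astype(int)-d0['pixels']).sum(-1)
for n,x,y in(('board',412,317),('pot',321,267),('spool',252,235)): print(n,(df[y-30:y+30,x-35:x+35]>60).sum())
E
```

```text
{'time': 23.1333, 'joint_positions': [-1.0639, 0.234, 0.2841, 1.5446, -0.0705, 1.3705, -0.6407], 'ee_pos': [0.4294, 0.4009, 0.2477], 'eef_rot': [0.6588, 0.7524, 0.0011, -0.0019], 'ft_force': [0.1484, 0.5627, 0.4386], 'torque': [-0.0899, 0.0762, 0.0315], 'width': 0.0351, 'grip_force': 0.0}
scoop xy -122.40789889937537 -37.16354121541539 z above mat 243.656206012292
scene 40 ((8.607666969299316, -63.11333084106445), (34.39704895019531, 8.372427940368652), 1.6625990867614746) z [0.024 0.027 0.03 ]
scene 129 ((7.8885955810546875, -42.64346694946289), (23.15189552307129, 45.23072052001953), 89.08638000488281) z [nan nan nan]
scene 98 ((2.128009796142578, -4.532448768615723), (14.952055931091309, 43.30058670043945), 85.83220672607422) z [0.018 0.026 0.029]
top 106 ((1.2335033416748047, -41.982181549072266), (18.490291595458984, 37.81715774536133), 89.67457580566406) z [0.005 0.024 0.028]
top 41 ((-1.5390377044677734, -67.91182708740234), (7.794656276702881, 35.9953498840332), 89.72683715820312) z [0.018 0.024 0.027]
top 21 ((3.2638731002807617, -57.44168472290039), (23.172332763671875, 4.908405303955078), 3.932016611099243) z [0.022 0.025 0.028]
top 99 ((-3.916844367980957, -9.911755561828613), (17.13562774658203, 34.99167251586914), 84.9781494140625) z [0.019 0.024 0.028]
plate 917 [-131. -129.   15.   19.] [-23.  31.] [46. 48. 51.]
alu 503 [-77. -73.  73.  74.] [-23.  37.] [34. 41. 46.]
fin 268 [-50. -48.  45.  47.] [33. 37.] [71. 80. 87.]
board 0
pot 0
spool 0
```

All three capacitors are in the tray, the scoop is upright on the mat with the lid about 57 mm back, and the bystanders have not moved.

```bash
python3 -c "
from bench import r
print(r.close_job())"
```

```text
the job is handed in; nothing more can be done
None
```

I've handed the job in at about 23 s: the three capacitors are in the yellow tray and the scoop is upright on the blue mat, its lid about 57 mm back and still on it; the board, pot and spool look unmoved, and the judge's verdict wasn't shown.

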